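Refit the drawing machine's knob and hold it pressed

ROBOT

A 6-joint arm with a two-finger parallel gripper is mounted at the origin on the work surface. World frame = base frame: x ahead of the robot, y to its left, z up, the work surface at z = 0. Lengths are in m, angles in rad, forces in N, time in s.
With the tool pointing down it reaches from about 0.3 to 0.775 m from the base axis. Payload 14.6 kg.
Tool frame: the origin (TCP) lies midway between the tips of the shut fingers; the grasp point (between the pads) lies 19 mm behind it (manip.hold_point_z is the z of the grasp point in the tool frame, in m); z points along the fingers, y is the direction in which the jaws open and shut (so a half turn about z gives the same grasp; the last joint's range is limited). The gripper opens to 94 mm and grips with 3 to 60 N. Pads are 16 mm wide; open, the fingers measure 119 mm over their backs; the gripper's body (75 mm by 177 mm) begins 78 mm behind the grasp point.
Start: joints at [-1.206, 0.3, 1.521, -0, 1.321, -0.067], TCP at [0.23, -0.5, 0.167] pointing down, gripper open.
Joint ranges: [-3.03, 3.03], [-0.79, 2.21], [0.23, 2.52], [-1.04, 4.18], [0, 3.07], [-2.55, 2.55]. Speed limits (rad/s): [2.22, 2.22, 2.57, 3.14, 3.14, 3.14].

INTERFACE

Orientations are given as a 3x3 rotation matrix whose columns are the frame's x, y, z axes.
In Python, from plant import manip gives the robot as it stands. Calls block until the motion is done:
- manip.goto(position, orientation): joint-space move of the TCP to a pose.
- manip.move_straight(position, rot=None, vel=0.15): straight line of the TCP; rot=None keeps the orientation; vel is the mean speed in m/s.
- manip.move_j(angles): joint-space move.
- manip.gripper_to(opening, newtons=None): finger opening in m; newtons is the grip in N (None keeps the last); returns when the fingers have stopped.
- manip.wait(seconds).
- manip.solve_ik(position, orientation): joint angles nearest the present ones, or None.
- manip.capture(name): name is "scene" or "top" or "wrist"; returns the picture (420x560x3 uint8, blue, green, red); there is no depth.
- manip.calibration(name): a dict with "mtx" (3x3 intrinsics, pixels), "D" ([k1, k2, p1, p2, k3] as OpenCV has them; the pictures are not rectified), "T" (4x4, takes a point from camera to world coordinates). Camera axes: x right, y up, looking along -z (the intrinsics and any distortion apply to the point x, -y, -z); pixel columns grow to the right and rows downward; lengths in m; the calibration is good to about 2 mm. A picture is of the moment at which its call begins: read the wrist's pose just before it. calibration takes no time and is no camera call; for the wrist camera it gives the pose at the moment of the call.
A pose or a line that the arm cannot do raises manip.IKError and nothing moves.
- manip.hand_in(): hands the job in, once; it reports no verdict.
Trained networks look in the newest picture that a camera, given by its name, has taken for a name from the list of things; names that differ only in an ending like _2 or _b are one class to them, and where a whole thing is asked for, a point or a joint stands for the part that bears it (a point fixed in the world has none). Each returns a list of dicts, best first, with "confidence" (0 to 1); they miss things now and then, are a little off and sometimes report something else, mostly with a low value. They report only what shows in the picture. A call takes as long as a camera call. They do not tell look-alikes from the thing itself.
- manip.cut_out(query, camera): "pixels" (420x560 bool, what is visible of it).
- manip.landmark_of(query, camera): "centre" ([x, y, z] in m, in world coordinates, good to about 4 mm: a listed point, or the origin of a listed thing).
Readings, each from a call of its own:
- manip.read_time_s(): time.
- manip.read_q(): joint angles.
- manip.read_qvel(): joint speeds.
- manip.read_joint_torque(): joint torques, N m.
- manip.read_eef_pos(): TCP position.
- manip.read_tcp_rot(): TCP orientation.
- manip.read_ft_force(): force on the tool from outside, world axes, zero at the start.
- manip.read_moment(): the same for the moment, N m.
- manip.read_finger_gap(): finger opening in m.
Only numpy, scipy, OpenCV 4.12 (cv2) and the standard library are available. Lean on these libraries where they do the work, as an engineer would, in place of code of your own. Each camera call takes 0.05 s, during which the arm holds its last target.

TASK

The black knob has come off the little drawing machine and the machine needs its knob held in to reset. First press the orange pen-lift lever fully down so that the pen is off the card; only then pick up the knob, turn it so that the flat in its bore matches the flat on the brass D-shaft, push it fully onto the shaft and press it on down so that the shaft goes all the way in. Finish while still holding the knob pressed in (do not let go), and leave the other things on the table where they are.

Things in the scene. Friction and masses are not known exactly. Their poses are not given: they have to be found in the camera images.
- machine: Fixed desktop drawing machine: white base 260 (x) x 300 (y) x 50 mm high, turntable with card disc, red pen in a grey head on an arm. Origin: centre of the underside; z up; its front is -x. Head centred at (0, 45) mm, top 134 mm high; lifted pen's top 182 mm high. D-shaft axis at (-80, -100) mm. Lever pivot at (-22, 45, 118) mm.
- lever_tip (a point): Centre of the top face of the orange pad (24 long x 22 wide x 7 mm) at the free end of the pen-lift lever, which sticks out of the head towards the machine's -x. 55 mm from the pivot along the lever and 4 mm above its centre line; about 143 mm above the table when raised, 111 mm when fully down. Axes turn with the lever: y along the pivot; at joint 0 they equal the machine's.
- lever (a joint): Pen-lift lever angle, rad, about the machine's y axis through the pivot: 0 = tip 0.4 rad above level (pen on the card), 0.6 = fully down at its stop, 0.2 rad below level (pen lifted 12 mm). Grows as the tip is pressed down; friction (1 to 2 N at the pad) keeps it where it is left.
- shaft_top (a point): Top centre of the upright brass D-shaft, diameter 14 mm with a flat 2 mm from the axis, standing 22 mm above the machine's deck disc (white, 34 mm, its underside 51 mm above the table); the last 2.5 mm taper to 75 percent. x points straight out of the flat; a red wedge on the white disc points the same way. z up. Shaft and disc turn only stiffly (0.25 N m).
- shaft (a joint): How far the D-shaft is pressed down against its spring, m: 0 = out, 0.005 = fully in. The spring takes 3 N at the start and 6 N fully in, and pushes the shaft back out when let go.
- knob: Loose black knob, about 70 g, upright (bore down) on the table. Origin: centre of its underside; z up. Round hub, diameter 44, 18 mm high, and on it a straight grip bar 42 long (x), 14 thick (y), from 18 to 43 mm height. A white line on the bar points to +x, the side of the bore's flat: the knob fits when its x points the way of the shaft's x (at most 1.45 rad off at the start).
- knob_seat (a point): Centre of the ceiling of the knob's bore, 14 mm above the underside; axes as the knob's. The bore opens downwards: D-shaped, diameter 16.4, 14 mm deep, flat 3.2 mm from the axis on the +x side. Fully on, this point meets shaft_top and the hub stays clear of the deck even with the shaft pressed in. The flat top of the hub gives fingertips something to push on.
- sharpener: Blue plastic pencil sharpener box with a clear pull-out tray, 85 x 60 x 76 mm, loose; a bystander. Origin: centre of the underside.
- compass: Silver aluminium drawing compass lying flat, about 155 x 45 x 9 mm, long along x, loose; a bystander. Origin: underside, mid-length.
- loom: Wooden bead loom frame, 112 (x) x 244 (y) x 30 mm, loose; a bystander. Origin: centre of the underside.
- palette: Round white ceramic palette, diameter 120, 10 mm high, loose; a bystander. Origin: centre of the underside.
- acrylic: Clear acrylic block, 60 (x) x 80 (y) x 25 mm, loose; a bystander. Origin: centre of the underside.
- pot: Terracotta cup of pencils, diameter 76, 85 mm high (pencils to 165), loose; a bystander. Origin: centre of the underside.
- knob_pointer (a point): Outer end of the white line on top of the knob's grip bar, 21 mm from the knob's axis towards its +x (the side of the bore's flat), 43 mm above the underside. Axes as the knob's.
Mind the look-alikes: they are no part of the job. Several things have the shape of the knob; the one meant has the colours described above.

How it is judged:
By the outcome, as a careful person would: the job done as asked, in the order asked, and still so for the second after the job is handed in, while the arm keeps its last pose, push and grip.
It also fails if it takes over 56 s, if anything falls off the work surface, if the arm or the gripper's body presses on something with over 40 N, if the wrist force passes 120 N, or if a joint passes its speed limit or range.

## Working session

There is one attempt and no reset: what is moved stays moved. The work goes in short steps, each a Python script; the robot and the scene stay as the last script left them, time stands still between calls to the robot, and variables do not carry over. Pictures are saved under pics/ and viewed, and the job is handed in when it is done.

```bash
ls; mkdir -p pics; python3 - <<'E'
from plant import manip
import cv2
print(manip.read_time_s(), manip.hold_point_z)
for n in ["scene","top","wrist"]:
    im=manip.capture(n); cv2.imwrite(f"pics/{n}0.png",im)
    c=manip.calibration(n); print(n,c["T"].round(3).tolist(),c["mtx"].round(1).tolist())
for q in ["machine","lever_tip","shaft_top","knob","knob_pointer"]:
    for cam in ["scene","top"]:
        print(q,cam,[(d["centre"].round(3).tolist() if hasattr(d["centre"],'round') else d["centre"],round(d["confidence"],2)) for d in manip.landmark_of(q,cam)])
print(manip.read_time_s())
E
```

```text
pics
0.0 -0.0188
scene [[0.391, -0.559, 0.731, 1.254], [0.921, 0.235, -0.312, -0.349], [0.002, 0.795, 0.607, 0.689], [0.0, 0.0, 0.0, 1.0]] [[381.1, 0.0, 276.5], [0.0, 381.1, 213.6], [0.0, 0.0, 1.0]]
top [[0.005, 0.993, -0.118, 0.423], [-1.0, 0.004, -0.006, -0.017], [-0.005, 0.118, 0.993, 1.321], [0.0, 0.0, 0.0, 1.0]] [[383.7, 0.0, 278.2], [0.0, 383.7, 205.2], [0.0, 0.0, 1.0]]
wrist [[0.42, 0.88, 0.22, 0.294], [-0.908, 0.407, 0.101, -0.47], [-0.001, -0.242, 0.97, 0.384], [0.0, 0.0, 0.0, 1.0]] [[335.0, 0.0, 278.0], [0.0, 335.0, 213.1], [0.0, 0.0, 1.0]]
machine scene [([0.6222, 0.0871, -0.0023], 0.59)]
machine top [([0.6199, 0.0928, -0.0006], 0.87), ([0.4531, -0.1996, 0.0442], 0.47)]
lever_tip scene [([0.558, 0.1462, 0.1392], 0.43)]
lever_tip top [([0.5554, 0.151, 0.1416], 0.71)]
shaft_top scene [([0.5234, 0.0066, 0.0723], 0.47), ([0.3812, 0.386, 0.002], 0.24)]
shaft_top top [([0.454, -0.1976, 0.0411], 0.29)]
knob scene [([0.4737, -0.207, 0.0026], 0.77), ([0.4751, -0.2965, 0.0012], 0.68)]
knob top [([0.4696, -0.2082, 0.0001], 0.7), ([0.476, -0.2947, -0.0024], 0.6)]
knob_pointer scene [([0.4945, -0.2832, 0.0406], 0.87), ([0.4556, -0.1938, 0.0454], 0.66)]
knob_pointer top [([0.4563, -0.1978, 0.0423], 0.71), ([0.4949, -0.2876, 0.042], 0.43)]
0.65
```

View pics/scene0.png

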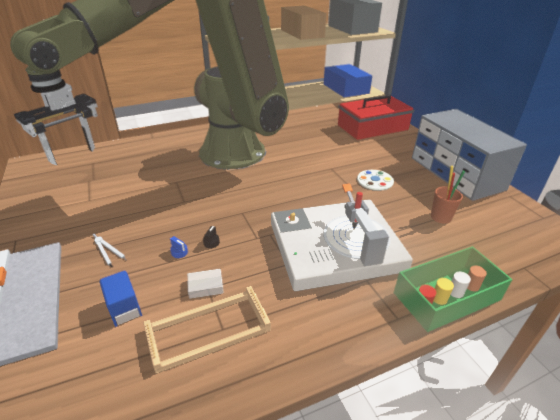

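View pics/top0.png

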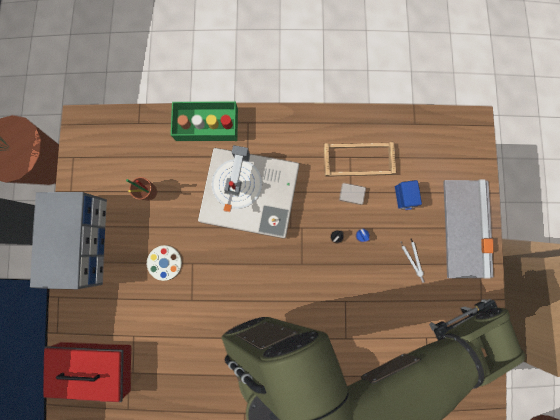

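View pics/wrist0.png

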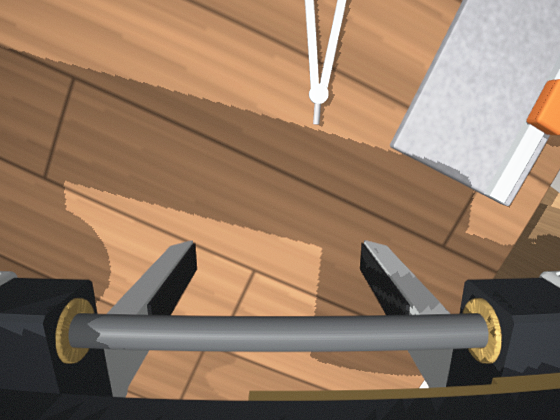

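The black knob, the one meant, is at top (337,236) and scene (212,236). The blue look-alike is at top (362,236) and scene (178,246). The machine is at top (250,190), with the orange lever pad at (228,208) and the shaft at (275,221). Next I'll take a closer wrist view of the machine, plus enlarged crops.

```bash
cat > h.py <<'E'
import numpy as np, cv2
from plant import manip
def Rz(a):
    c,s=np.cos(a),np.sin(a); return np.array([[c,s,0],[s,-c,0],[0,0,-1.]])
def proj(P,c):
    p=np.linalg.inv(c["T"])@np.append(np.asarray(P,float),1); q=np.array([p[0],-p[1],-p[2]])
    return cv2.projectPoints(q.reshape(1,1,3),np.zeros(3),np.zeros(3),np.array(c["mtx"]),np.array(c["D"],float))[0].ravel()
def ray(px,c,z):
    u=cv2.undistortPoints(np.array([[px]],float),np.array(c["mtx"]),np.array(c["D"],float)).ravel()
    d=c["T"][:3,:3]@np.array([u[0],-u[1],-1.]); o=c["T"][:3,3]
    return o+d*(z-o[2])/d[2]
def lm(q,cam): return [(np.round(d["centre"],4).tolist(),round(d["confidence"],2)) for d in manip.landmark_of(q,cam)]
E
python3 - <<'E'
from h import *
import pickle
R=manip.read_tcp_rot(); print(R.round(3).tolist())
manip.goto([0.45,0.06,0.24],Rz(0.0))
print(manip.read_time_s(), manip.read_q().round(2) if hasattr(manip.read_q(),'round') else manip.read_q())
c=manip.calibration("wrist"); im=manip.capture("wrist"); cv2.imwrite("pics/w1.png",im); pickle.dump((im,c),open("w1.pkl","wb"))
for q in ["machine","lever_tip","shaft_top","knob","knob_pointer"]: print(q,lm(q,"wrist"))
print(manip.read_time_s())
im=cv2.imread("pics/scene0.png")[200:300,140:420]; cv2.imwrite("pics/scene0c.png",cv2.resize(im,None,fx=2.8,fy=2.8,interpolation=2))
E
```

```text
[[0.908, 0.419, -0.0], [0.419, -0.908, 0.0], [-0.0, -0.0, -1.0]]
2.8167 [ 0.05  0.03  1.66 -0.    1.45  1.62]
machine [([0.4567, -0.1899, 0.0431], 0.33)]
lever_tip [([0.5621, 0.1471, 0.1445], 0.73)]
shaft_top [([0.5231, 0.0128, 0.0736], 0.44)]
knob [([0.4751, -0.2962, -0.0042], 0.75), ([0.4707, -0.2074, 0.0021], 0.58)]
knob_pointer [([0.4965, -0.2911, 0.0437], 0.97), ([0.4562, -0.1907, 0.0405], 0.85)]
3.1167
```

View pics/w1.png

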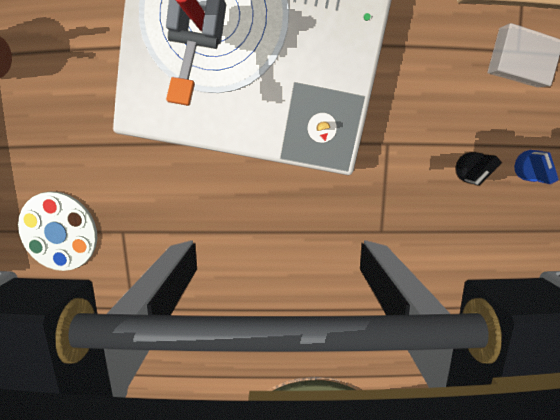

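View pics/scene0c.png

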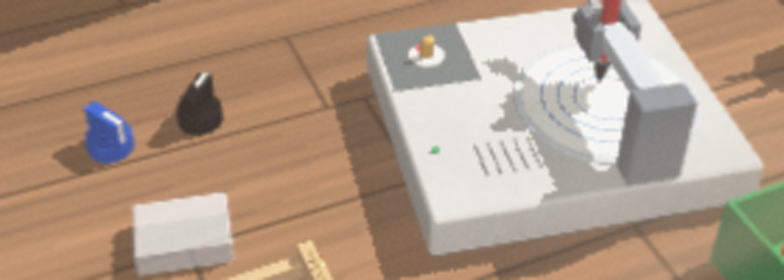

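The wrist view confirms the layout. The lever pad is at (180,91), the white disc with the shaft at (323,127), and the red wedge at about (323,137), pointing roughly toward the robot. The black knob is at (478,168), and the blue look-alike at (537,167). Next I'll compute the machine pose from pixels and enlarge the shaft and knob.

```bash
python3 - <<'E'
from h import *
import pickle
im,c=pickle.load(open("w1.pkl","rb"))
a=im[100:160,290:360]; b=im[135:195,445:515]; 
print([ray(p,c,0.05).round(4).tolist() for p in [(113,131),(352,173)]], "corners")
cr=[ray(p,c,0.05) for p in [(113,131),(352,173)]]
v=cr[0]-cr[1]; print("len",np.linalg.norm(v[:2]),"yaw",np.arctan2(-v[0],v[1]))
print("disc",ray((323,127.5),c,0.053),"shafttop",ray((323,126.5),c,0.075))
hsv=cv2.cvtColor(im,cv2.COLOR_BGR2HSV)
m=cv2.inRange(hsv,(5,150,120),(20,255,255)); m[:, :150]=0;m[:,210:]=0
ys,xs=np.nonzero(m[60:120]); print("pad px",xs.mean(),ys.mean()+60,ray((xs.mean(),ys.mean()+60),c,0.142))
cv2.imwrite("pics/w1c.png",cv2.resize(np.hstack([a,b]),None,fx=5.6,fy=5.6,interpolation=cv2.INTER_NEAREST))
E
```

```text
[[0.5205, 0.2595, 0.05], [0.4689, -0.0306, 0.05]] corners
len 0.2945639019224054 yaw -0.17582819558199278
disc [0.52294351 0.00702529 0.053     ] shafttop [0.52388651 0.00993406 0.075     ]
pad px 179.62254025044723 90.71556350626118 [0.55527425 0.14892309 0.142     ]
```

View pics/w1c.png

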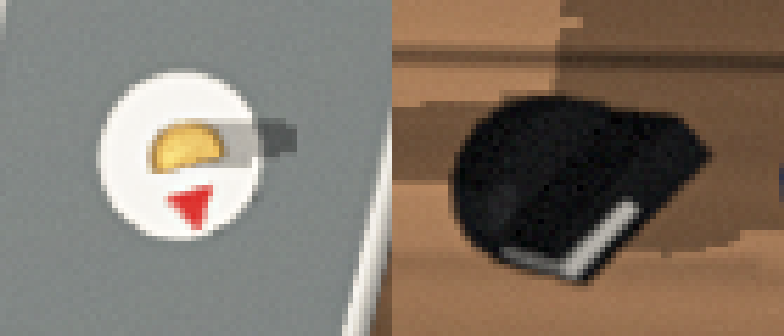

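Measured so far:
- **Machine:** yaw is about -0.176, and the front edge measures 295 mm against a nominal 300. The lever-to-shaft vector matches the drawing.
- **Shaft:** axis is at about (0.523, 0.0075), with the flat pointing at about 3.35 rad (wedge toward the robot).
- **Knob:** the crop shows it is black, with the white line pointing at about 2.42 rad. That is 0.93 rad off the shaft, which is allowed. 

Lever first.

```bash
python3 - <<'E'
from h import *
import pickle
im,c=pickle.load(open("w1.pkl","rb"))
d0=ray((322.5,127.5),c,0.054); d1=ray((290+198/5.6,100+230/5.6),c,0.054); v=d1-d0; print("shaft yaw",np.arctan2(v[1],v[0]),np.linalg.norm(v),d0)
R=Rz(-0.176)
manip.goto([0.553,0.149,0.175],R)
manip.gripper_to(0.0,20)
f0=np.array(manip.read_ft_force()); print("f0",f0,manip.read_finger_gap(),manip.read_time_s())
manip.move_straight([0.553,0.149,0.120],vel=0.08)
print(manip.read_ft_force(),manip.read_eef_pos(),manip.read_time_s())
z=0.120
while z>0.102:
    z-=0.002; manip.move_straight([0.553,0.149,z],vel=0.05)
    f=np.array(manip.read_ft_force())-f0; print(round(z,4),f.round(2),np.round(manip.read_eef_pos(),4)[2])
    if f[2]>12: break
print(manip.read_time_s())
E
```

```text
shaft yaw -2.9018401240071374 0.01614857213990661 [0.52293343 0.00774467 0.054     ]
f0 [-0.16460856  0.09978826 -0.33546067] 0.0003631298745504538 5.1833
[-0.32505566 -0.03342564  0.29462181] [0.55326654 0.14908409 0.12046842] 6.0167
0.118 [-0.94 -0.46  0.34] 0.1182
0.116 [0.54 0.27 0.87] 0.1159
0.114 [ 0.72 -0.28  0.42] 0.1139
0.112 [-0.27 -0.71 -0.05] 0.1119
0.11 [0.47 0.46 0.25] 0.1099
0.108 [1.11 0.17 0.81] 0.1078
0.106 [-0.72 -0.4   0.46] 0.1059
0.104 [0.28 0.24 0.62] 0.1039
0.102 [-0.15 -0.32  0.31] 0.1019
8.2667
```

There's no stop force at 0.102, which is suspicious, so I'll look before moving.

```bash
python3 - <<'E'
from h import *
for n in ["wrist","scene"]:
    im=manip.capture(n); cv2.imwrite(f"pics/{n}2.png",im); print(lm("lever_tip",n))
im=manip.capture("scene")[160:300,260:430]; cv2.imwrite("pics/scene2c.png",cv2.resize(im,None,fx=4,fy=4,interpolation=2))
E
```

```text
[]
[([0.5548, 0.1459, 0.1384], 0.62)]
```

View pics/wrist2.png

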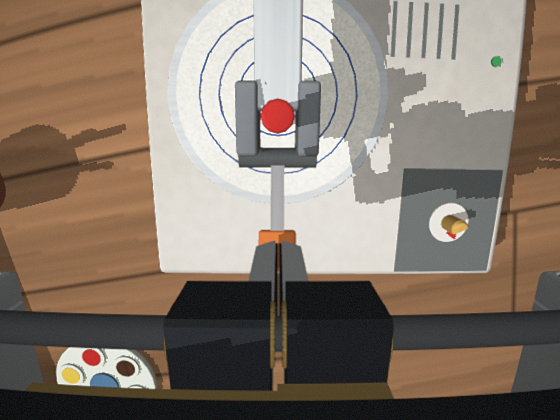

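View pics/scene2c.png

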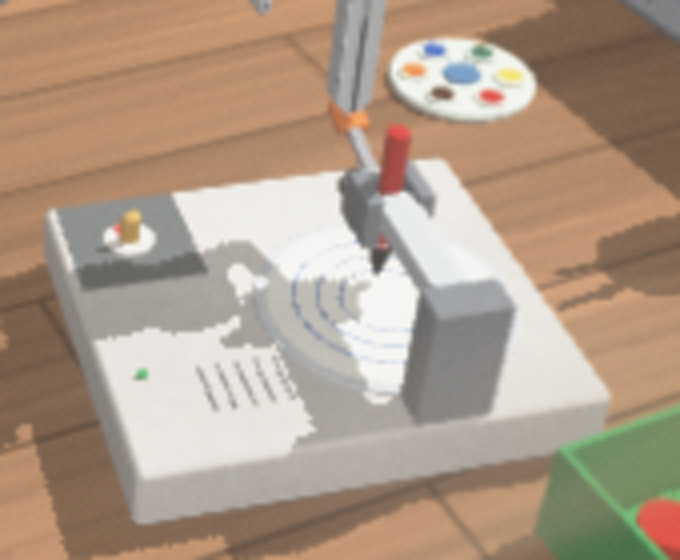

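```bash
python3 - <<'E'
from h import *
c=manip.calibration("scene"); cw=manip.calibration("wrist")
tcp=manip.read_eef_pos(); print(tcp)
def s(p): return ((proj(p,c)-[260,160])*4).round(0)
print("tcp",s(tcp), "wrist",proj(tcp,cw).round())
sh=np.array([.523,.0075]);ps=-.176;R=np.array([[np.cos(ps),-np.sin(ps)],[np.sin(ps),np.cos(ps)]])
o=sh-R@np.array([-.08,-.1]);print("machine o",o)
for n,x,z in [("up",-.071,.143),("down",-.0767,.111),("head",0,.134),("pen up",0,.182),("pen dn",0,.170)]:
    p=np.append(o+R@np.array([x,.045]),z);print(n,p.round(4),s(p),proj(p,cw).round())
E
```

```text
[0.55301807 0.14896859 0.1019807 ]
tcp [339. 151.] wrist [279. 235.]
machine o [0.61927343 0.09194777]
up [0.5572 0.1487 0.143 ] [348. 104.] [278. 251.]
down [0.5516 0.1497 0.111 ] [340. 139.] [278. 242.]
head [0.6272 0.1363 0.134 ] [389. 177.] [278. 120.]
pen up [0.6272 0.1363 0.182 ] [399. 112.] [278. 116.]
pen dn [0.6272 0.1363 0.17  ] [396. 129.] [278. 118.]
```

```bash
python3 - <<'E'
import cv2
a=cv2.imread("pics/scene0.png")[160:300,260:430]
b=cv2.imread("pics/scene2.png")[160:300,260:430]
import numpy as np
cv2.imwrite("pics/cmp.png",cv2.resize(np.hstack([a[:90,50:130],b[:90,50:130]]),None,fx=5,fy=5,interpolation=2))
E
```

```text
(no output)
```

View pics/cmp.png

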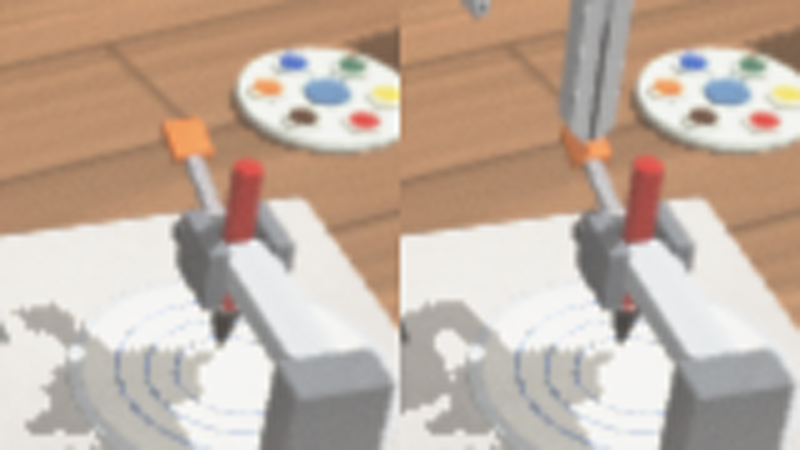

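```bash
python3 - <<'E'
from h import *
c=manip.calibration("scene")
R=Rz(0.432)
for s in (-1,1): print(proj(np.array([.23,-.5,.167])+R@[0,s*.047,0],c).round(1))
a=cv2.imread("pics/scene0.png")[90:180,10:120]; b=cv2.imread("pics/wrist2.png")[200:290,223:333]
cv2.imwrite("pics/c3.png",cv2.resize(np.hstack([a,b]),None,fx=3.6,fy=3.6,interpolation=2))
E
```

```text
[ 93.4 162.2]
[ 60.  175.4]
```

View pics/c3.png

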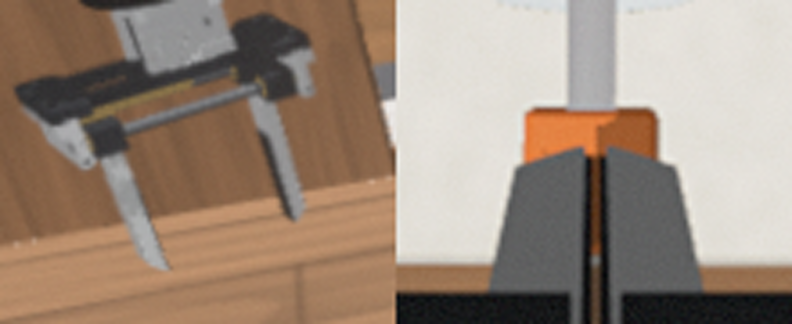

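```bash
python3 - <<'E'
from h import *
c=manip.calibration("scene"); cw=manip.calibration("wrist")
print("D",np.round(c["D"],3),np.round(cw["D"],3))
R=Rz(0.432);t=manip.read_eef_pos();Rt=manip.read_tcp_rot()
print(t,Rt[:,2])
for d in (0,.01,.02,.03,.04):
    print(d,"start",[proj(np.array([.23,-.5,.167+d])+R@[0,s*.047,0],c).round(1) for s in (-1,1)],"now",((proj(t+[0,0,d],c)-[260,160])*4).round(), "wrist",proj(t+[0,0,d]+Rt@[.0,0.004,0],cw).round(1),proj(t+[0,0,d]+Rt@[.008,.004,0],cw).round(1))
E
```

```text
D [-0.045  0.     0.     0.     0.   ] [-0.076  0.     0.     0.     0.   ]
[0.55301807 0.14896859 0.1019807 ] [ 3.23693684e-05 -5.07486027e-05 -9.99999998e-01]
0 start [array([ 93.4, 162.2]), array([ 60. , 175.4])] now [339. 151.] wrist [284.5 235.4] [284.5 224.1]
0.01 start [array([ 92.4, 159. ]), array([ 58.7, 172.2])] now [340. 139.] wrist [284.8 240.1] [284.8 228.3]
0.02 start [array([ 91.3, 155.8]), array([ 57.4, 168.9])] now [342. 127.] wrist [285.1 245.2] [285.1 233. ]
0.03 start [array([ 90.3, 152.6]), array([ 56.1, 165.6])] now [343. 114.] wrist [285.4 250.8] [285.5 238.1]
0.04 start [array([ 89.3, 149.3]), array([ 54.8, 162.2])] now [345. 102.] wrist [285.8 257.1] [285.9 243.7]
```

All three views (scene at the start, scene now, wrist now) put the real fingertips about 35 mm behind the reported TCP. The tips are therefore only just touching the raised pad, which also fits the near-zero force. I'll keep pressing under force watch. If the offset is real, the stop should come at a TCP z of about 0.075.

```bash
python3 - <<'E'
from h import *
z=0.102
f0=np.array([-.16,.1,-.34])
while z>0.066:
    z-=0.003; manip.move_straight([0.553,0.149,z],vel=0.06)
    f=np.array(manip.read_ft_force())-f0; print(round(z,4),f.round(2),np.round(manip.read_eef_pos(),4)[2])
    if f[2]>10: break
print(manip.read_time_s())
n="scene"; im=manip.capture(n); cv2.imwrite(f"pics/{n}3.png",im); print(lm("lever_tip",n))
b=im[160:250,310:390]; w=manip.capture("wrist");cv2.imwrite("pics/w3.png",w)
cv2.imwrite("pics/c4.png",cv2.resize(np.hstack([b,w[190:280,233:323]]),None,fx=4.5,fy=4.5,interpolation=2))
E
```

```text
0.099 [ 0.59 -0.6   0.67] 0.0988
0.096 [-0.75  0.47  1.56] 0.0958
0.093 [-1.3  -0.4  -0.17] 0.0928
0.09 [-0.29  0.03  0.32] 0.0898
0.087 [-0.15  0.85  0.42] 0.0868
0.084 [-0.62 -0.77 -0.25] 0.0838
0.081 [ 0.09 -0.92  0.17] 0.0808
0.078 [0.25 0.16 0.37] 0.0778
0.075 [0.25 0.1  1.51] 0.0748
0.072 [-3.79 -0.54 13.05] 0.0732
11.0167
[([0.5513, 0.148, 0.1079], 0.53)]
```

View pics/c4.png

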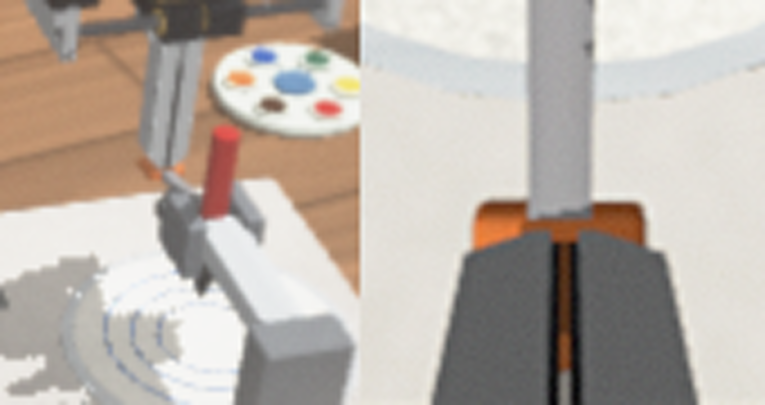

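The lever is at its stop: 13 N at TCP z 0.073, and the network puts the tip at z 0.108 (111 expected). The pen is visibly lifted off the card in the crop. The tip offset of about 36 mm is confirmed by contact. Now I'll back off and view the knob.

```bash
python3 - <<'E'
from h import *
import pickle
manip.move_straight([0.553,0.149,0.14],vel=0.2)
a=-0.72; k=np.array([0.4715,-0.2075]); t=k-0.05*np.array([np.cos(a),np.sin(a)])
manip.goto([t[0],t[1],0.12],Rz(a))
manip.gripper_to(0.045,20)
print(manip.read_time_s(),manip.read_ft_force(),manip.read_eef_pos())
c=manip.calibration("wrist"); im=manip.capture("wrist"); cv2.imwrite("pics/w4.png",im); pickle.dump((im,c),open("w4.pkl","wb"))
for q in ["knob","knob_pointer"]: print(q,lm(q,"wrist"))
im=manip.capture("scene"); cv2.imwrite("pics/scene4.png",im); print(lm("lever_tip","scene"))
k3=[*k,0.0]; print(proj([*k,0],c),proj([*k,.043],c))
E
```

```text
13.7917 [-0.0833687  -0.42737448 -0.50881284] [ 0.43388477 -0.17453802  0.12001381]
knob [([0.4708, -0.2067, 0.0022], 0.91), ([0.4786, -0.2943, -0.0033], 0.73)]
knob_pointer [([0.4561, -0.192, 0.0383], 0.96), ([0.4936, -0.2869, 0.0441], 0.72)]
[([0.5541, 0.148, 0.1099], 0.42)]
[278.35854174 150.07970065] [278.41008071 153.01117443]
```

View pics/w4.png

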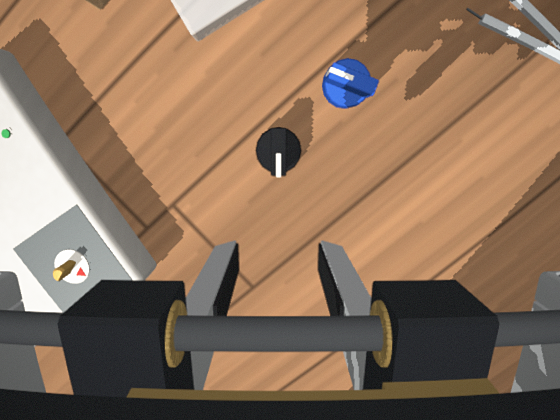

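View pics/scene4.png

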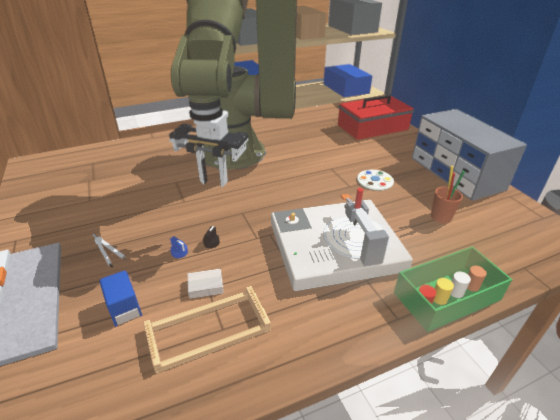

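The black knob is at (278,150) with its white line pointing straight down the image, so its yaw is 2.42. The blue one at (347,83) is the look-alike. The lever stays down at 0.110. Now I'll grasp, watching the force and allowing for the 36 mm tip offset.

```bash
python3 - <<'E'
from h import *
a=-0.72; k=np.array([0.4712,-0.2072]); R=Rz(a)
manip.move_straight([*k,0.06],rot=R,vel=0.15)
f0=np.array(manip.read_ft_force())
manip.move_straight([*k,-0.008],vel=0.1)
z=-0.008
while z>-0.020:
    f=np.array(manip.read_ft_force())-f0; print(round(z,4),f.round(2),np.round(manip.read_eef_pos(),4))
    if f[2]>3: break
    z-=0.002; manip.move_straight([*k,z],vel=0.04)
print(manip.read_time_s())
im=manip.capture("scene"); b=im[180:260,170:270]
w=manip.capture("wrist")[170:290,200:350]
cv2.imwrite("pics/c5.png",np.hstack([cv2.resize(b,(390,320)),cv2.resize(w,(400,320))]))
E
```

```text
-0.008 [ 0.17 -0.25 -0.78] [ 0.4716 -0.2074 -0.0074]
-0.01 [-1.2  -0.   -0.46] [ 0.4713 -0.2073 -0.0097]
-0.012 [-0.57  0.24 -0.34] [ 0.4711 -0.2071 -0.0121]
-0.014 [-0.08  0.34 -0.61] [ 0.4711 -0.2071 -0.0142]
-0.016 [ 0.29 -0.4   0.25] [ 0.4711 -0.2072 -0.0162]
-0.018 [-0.76  0.68 -0.94] [ 0.4711 -0.2072 -0.0181]
17.0417
```

View pics/c5.png

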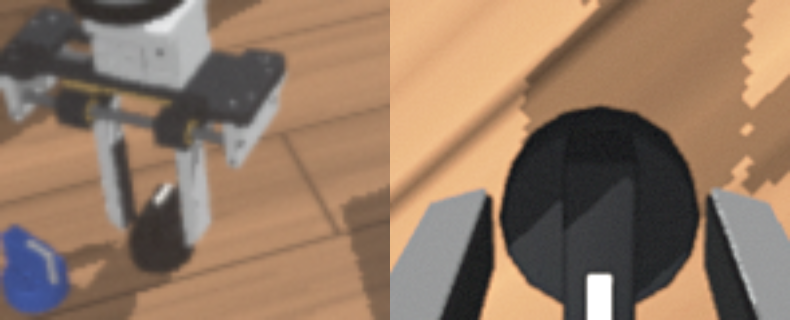

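The view shows the open fingers straddling the hub (45 vs 44 mm), so no contact was possible. I'll rise, narrow the opening, and feel for the hub top.

```bash
python3 - <<'E'
from h import *
k=np.array([0.4712,-0.2072])
manip.move_straight([*k,-0.009],vel=0.1)
manip.gripper_to(0.026,20)
manip.wait(0.1); f0=np.array(manip.read_ft_force()); z=-0.009
while z>-0.021:
    z-=0.0015; manip.move_straight([*k,z],vel=0.04)
    f=np.array(manip.read_ft_force())-f0; print(round(z,4),f.round(2),np.round(manip.read_eef_pos(),4)[2])
    if f[2]>4: break
manip.move_straight([*k,z+0.0015],vel=0.04)
print(manip.gripper_to(0.0,40),manip.read_finger_gap(),np.round(manip.read_ft_force(),2),manip.read_time_s())
im=manip.capture("scene"); b=im[180:260,170:270]
w=manip.capture("wrist")[170:290,200:350]
cv2.imwrite("pics/c6.png",np.hstack([cv2.resize(b,(390,320)),cv2.resize(w,(400,320))]))
E
```

```text
-0.0105 [-0.22 -0.38  0.44] -0.0106
-0.012 [-0.8   0.64  0.39] -0.0121
-0.0135 [-0.72 -0.81  0.17] -0.0136
-0.015 [-0.56 -0.86  0.27] -0.0151
-0.0165 [0.63 0.35 0.28] -0.0166
-0.018 [0.41 0.08 0.69] -0.0181
-0.0195 [-0.86  0.14  0.44] -0.0196
-0.021 [-1.89  0.45  7.16] -0.0205
False 0.01358082682158641 [-0.6   1.32 -0.14] 20.6167
```

View pics/c6.png

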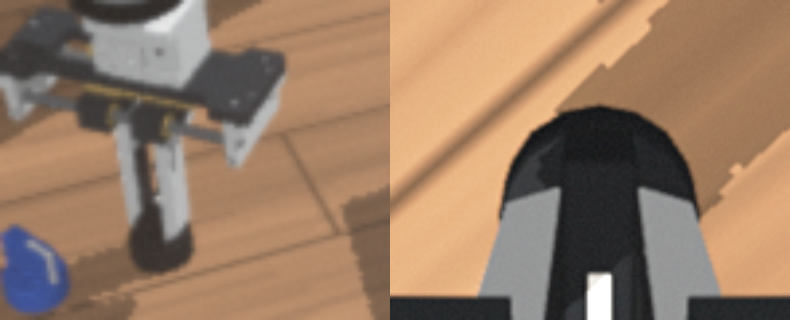

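The grip is good: the gap is 13.6 mm on a 14 mm bar, and the hub top is at TCP -0.0202. Next I'll lift, rotate to the shaft's yaw, and take one close look at the shaft before going over it.

```bash
python3 - <<'E'
from h import *
import pickle
k=np.array([0.4712,-0.2072])
manip.move_straight([*k,0.10],vel=0.2)
a=0.23; s=np.array([0.523,0.0075]); t=s-0.075*np.array([np.cos(a),np.sin(a)])
manip.goto([*t,0.12],Rz(a))
print(manip.read_time_s(),manip.read_finger_gap(),manip.read_eef_pos())
c=manip.calibration("wrist"); im=manip.capture("wrist"); cv2.imwrite("pics/w7.png",im); pickle.dump((im,c),open("w7.pkl","wb"))
print(lm("shaft_top","wrist"),lm("knob","wrist"),lm("knob_pointer","wrist"))
print(proj([*s,.054],c),proj([*s,.075],c))
cv2.imwrite("pics/w7c.png",cv2.resize(im[80:240,190:370],None,fx=3.7,fy=3.7,interpolation=cv2.INTER_NEAREST))
E
```

```text
22.2833 0.013901395799939898 [ 0.44999532 -0.01017483  0.11941298]
[([0.6217, -0.2618, 0.0016], 0.63), ([0.5233, 0.0104, 0.0671], 0.55)] [([0.4546, -0.0095, 0.1372], 0.78), ([0.4729, -0.2951, -0.0019], 0.74)] [([0.4325, -0.0122, 0.1823], 0.6)]
[277.65955606 123.59776818] [277.62368272 123.1291421 ]
```

View pics/w7.png

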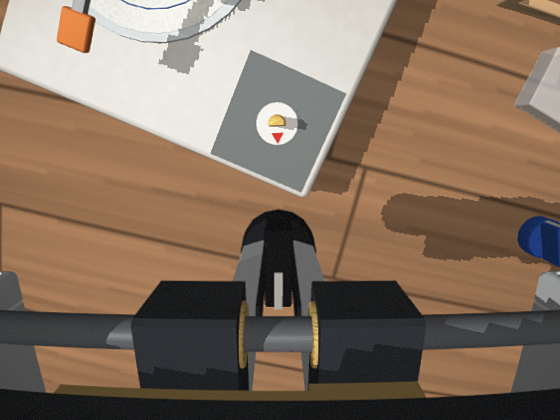

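View pics/w7c.png

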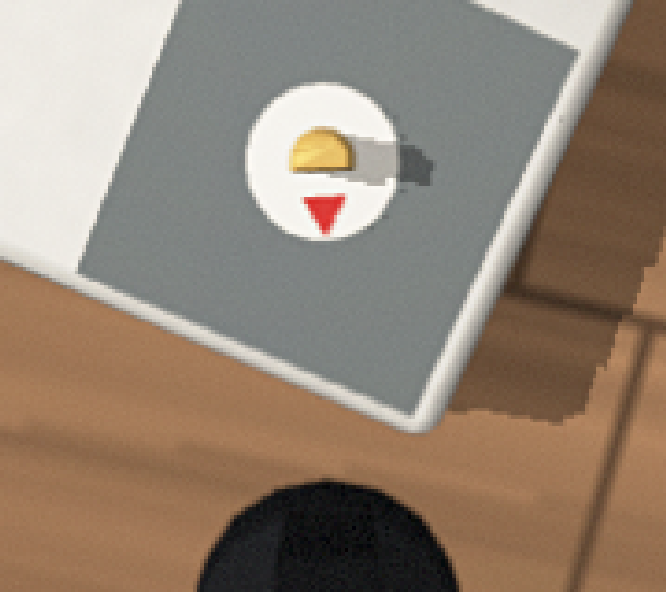

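```bash
python3 - <<'E'
from h import *
import pickle
im,c=pickle.load(open("w7.pkl","rb"))
t=np.array([ 0.44999532,-0.01017483,0.11941298]);R=Rz(.23)
th=np.linspace(0,2*np.pi,73)
for h in (0,.018):
    P=np.array([proj(t+[0,0,.0195+h]+R@[.022*np.cos(x),.022*np.sin(x),0],c) for x in th])
    print(h,"rowmin",P[:,1].min(),"cols",P[:,0].min(),P[:,0].max(),P[P[:,0].argmax(),1])
P=[proj(t+[0,0,.0195]+R@[.022+d,0,0],c)[1] for d in (-.003,0,.003)];print(P)
P=[proj(t+[0,0,.0195+.043]+R@[-.021+d,0,0],c) for d in (-.003,0,.003)];print(P)
g=cv2.cvtColor(im,cv2.COLOR_BGR2GRAY); print(g[200:222,278].tolist()); print(g[222,238:322].tolist());print(g[225:320,278].tolist())
E
```

```text
0 rowmin 211.04942728857714 cols 243.429440397784 313.7577744805052 245.16565234232553
0.018 rowmin 218.72850957683286 cols 240.2998710463898 316.9754063485309 255.6944721660735
[np.float64(215.8200127357539), np.float64(211.04942728857714), np.float64(206.2447540358846)]
[array([278.75262256, 316.34346428]), array([278.74788001, 311.24623982]), array([278.74306216, 306.09477313])]
[129, 131, 130, 133, 133, 131, 129, 127, 110, 67, 17, 4, 16, 17, 19, 22, 19, 22, 15, 17, 13, 21]
[124, 126, 125, 125, 125, 126, 123, 125, 123, 123, 128, 120, 96, 51, 21, 19, 23, 25, 22, 21, 25, 30, 27, 29, 37, 34, 35, 30, 21, 13, 21, 23, 12, 11, 16, 16, 15, 21, 11, 16, 20, 15, 14, 13, 17, 19, 23, 1, 21, 18, 12, 13, 15, 26, 26, 23, 8, 24, 22, 20, 18, 15, 19, 13, 13, 11, 10, 44, 94, 119, 116, 114, 116, 116, 116, 114, 115, 115, 116, 117, 114, 116, 119, 116]
[7, 3, 17, 19, 20, 18, 21, 20, 23, 26, 21, 22, 26, 18, 28, 25, 18, 21, 25, 15, 25, 21, 20, 22, 23, 23, 21, 24, 23, 17, 26, 18, 21, 29, 19, 24, 26, 20, 26, 20, 21, 23, 20, 15, 18, 26, 25, 83, 151, 172, 171, 169, 166, 167, 169, 169, 169, 167, 165, 167, 168, 167, 168, 166, 170, 168, 167, 167, 169, 167, 166, 170, 166, 167, 168, 168, 168, 166, 165, 167, 167, 166, 169, 170, 152, 137, 137, 138, 136, 138, 132, 69, 38, 40, 50]
```

The knob sits about 1.3 mm forward in the grip (hub edge row 209 vs 211 predicted, line end 308 vs 311), so I'll compensate. The disc is where predicted, (277,123.5) vs (277.7,123.6). The flat is about 0.03 rad beyond 0.23. Lowering now.

```bash
cat > ins.py <<'E'
from h import *
a=0.258; s=np.array([0.5229,0.0078]); p=s-0.0013*np.array([np.cos(a),np.sin(a)])
E
python3 - <<'E'
from ins import *
manip.move_straight([*p,0.12],rot=Rz(a),vel=0.15)
manip.move_straight([*p,0.066],vel=0.12)
manip.wait(0.1); f0=np.array(manip.read_ft_force()); m0=np.array(manip.read_moment()); np.save("f0.npy",np.append(f0,m0))
z=0.066
while z>0.042:
    z-=0.0015; manip.move_straight([*p,z],vel=0.04)
    f=np.array(manip.read_ft_force())-f0; print(round(z,4),f.round(2),np.round(manip.read_eef_pos(),4)[2],np.round(manip.read_moment()-m0,2))
    if f[2]>9 or np.hypot(*f[:2])>8: break
print(manip.read_time_s())
im=manip.capture("scene")[180:260,250:350]; w=manip.capture("wrist")[170:290,200:350]
cv2.imwrite("pics/c8.png",np.hstack([cv2.resize(im,(390,320)),cv2.resize(w,(400,320))]))
E
```

```text
0.0645 [ 0.34 -0.19  0.69] 0.0647 [-0.1  -0.08  0.03]
0.063 [ 0.21 -0.04  0.9 ] 0.0629 [-0.08 -0.04  0.03]
0.0615 [0.21 1.14 0.9 ] 0.0614 [-0.08 -0.    0.01]
0.06 [ 0.71 -0.33 -0.18] 0.0599 [-0.12 -0.03 -0.05]
0.0585 [0.71 0.41 0.81] 0.0584 [-0.1  -0.05 -0.03]
0.057 [ 1.03 -0.65 -0.03] 0.0569 [ 0.    0.03 -0.02]
0.0555 [-0.21  0.12  0.58] 0.0554 [-0.07 -0.01 -0.01]
0.054 [ 0.18 -0.6   0.82] 0.0539 [-0.05 -0.04 -0.01]
0.0525 [-0.22 -0.17  0.19] 0.0524 [-0.1   0.05 -0.01]
0.051 [-0.08 -0.03  1.  ] 0.0509 [-0.07  0.   -0.02]
0.0495 [-0.31  0.27  0.1 ] 0.0494 [-0.08 -0.02 -0.02]
0.048 [ 0.04 -0.49  0.27] 0.0479 [-0.08  0.02  0.01]
0.0465 [ 0.66 -0.   -0.05] 0.0464 [-0.11  0.04 -0.05]
0.045 [ 0.24 -0.57  1.06] 0.0449 [-0.13  0.04  0.  ]
0.0435 [ 0.52 -0.7   0.76] 0.0434 [-0.09  0.   -0.02]
0.042 [ 0.73 -0.13  0.19] 0.0419 [-0.11  0.02  0.01]
27.825
```

View pics/c8.png

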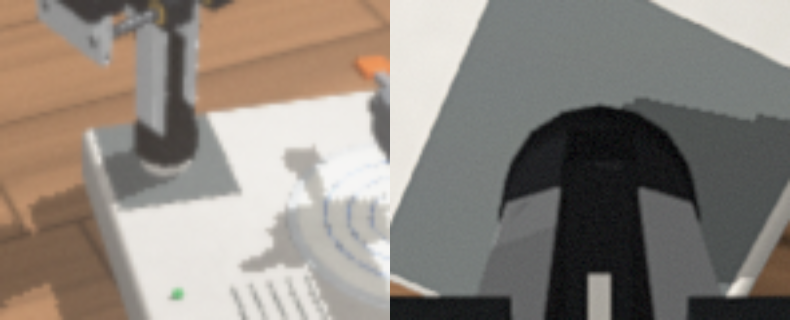

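The knob has gone over the shaft freely and sits right above the disc. Continuing into the spring, down to the stop.

```bash
python3 - <<'E'
from ins import *
F=np.load("f0.npy"); z=0.042
while z>0.027:
    z-=0.001; manip.move_straight([*p,z],vel=0.04)
    f=np.array(manip.read_ft_force())-F[:3]; print(round(z,4),f.round(2),np.round(manip.read_eef_pos(),4)[2])
    if f[2]>16 or np.hypot(*f[:2])>10: break
manip.wait(0.3)
print(manip.read_time_s(),manip.read_finger_gap(),np.round(manip.read_ft_force()-F[:3],2),np.round(manip.read_moment()-F[3:],2),np.round(manip.read_eef_pos(),4))
im=manip.capture("scene"); print(lm("lever_tip","scene"),lm("knob","scene"),lm("knob_seat","scene")); cv2.imwrite("pics/scene9.png",im); w=manip.capture("wrist"); cv2.imwrite("pics/w9.png",w);print(lm("knob","wrist"))
cv2.imwrite("pics/c9.png",np.hstack([cv2.resize(im[180:260,250:350],(390,320)),cv2.resize(w[170:290,200:350],(400,320))]))
E
```

```text
0.041 [-0.15 -0.72  0.84] 0.041
0.04 [-0.25 -0.57  0.35] 0.0399
0.039 [0.12 0.72 2.89] 0.0392
0.038 [-0.12 -0.69  4.23] 0.0381
0.037 [ 0.5  -0.51  3.98] 0.0371
0.036 [0.6  0.08 4.28] 0.036
0.035 [ 1.14 -0.23  6.16] 0.035
0.034 [-0.14  0.28  8.71] 0.0342
0.033 [-3.89 -0.95 17.44] 0.034
30.475 0.013482347951382177 [-3.85  0.03 17.12] [-0.06  0.72  0.04] [0.522  0.0075 0.034 ]
[([0.553, 0.1475, 0.1108], 0.49), ([0.6214, 0.0879, -0.0028], 0.22)] [([0.5251, 0.0082, 0.0505], 0.54)] [([0.5239, 0.0054, 0.068], 0.78), ([0.4807, -0.2944, 0.0112], 0.64)]
[([0.5227, 0.0115, 0.0545], 0.69)]
```

View pics/c9.png

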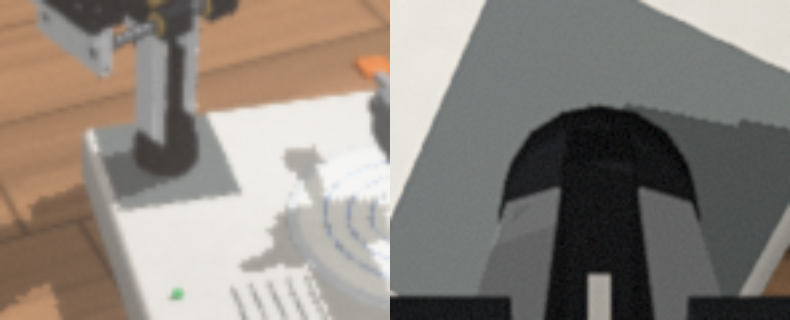

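View pics/scene9.png

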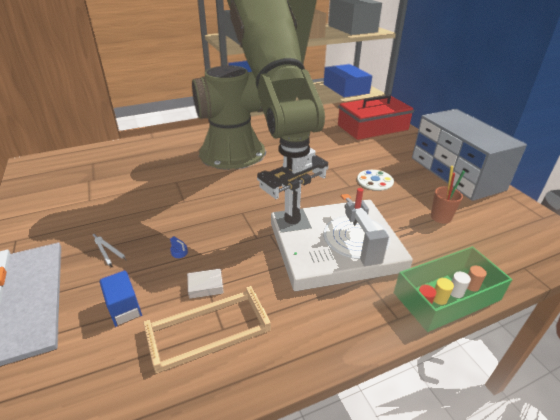

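The force profile matches the description. The spring starts at about 3 N at z 0.039, reaches about 6 N 4 to 5 mm lower, then meets a hard stop, with a steady 17 N held. The knob seat reads z 0.068 against about 0.069 expected. The lever is still down (0.111), the pen is lifted, and the bystanders haven't moved. Handing in.

```bash
python3 - <<'E'
from plant import manip
print(manip.hand_in(), manip.read_time_s())
E
```

```text
the job is handed in; nothing more can be done
the job is handed in; nothing more can be done
```

The job is handed in: the pen-lift lever is fully down, and the black knob is on the D-shaft and still held pressed in with about 17 N. The last clock reading before hand-in was about 30.5 s, out of the 56 s allowed.

**Lever (done first):** It went down to its stop at 13 N. The tip still read 0.111 m at the last look (0.111 is fully down), and the pen is visibly off the card.

**Knob:** I picked up the black one and left the blue look-alike alone. I turned it about 0.98 rad to match the flat, and it slid over the shaft with no noticeable force. Pressing down, the spring began at about 3 N and rose to about 6 N over 5 mm, then met a hard stop. The knob seat then read z 0.068, against about 0.069 expected. The grip held at 13.5 mm on the 14 mm bar.

**What disagreed:**
- **Fingertip position:** The real fingertips are about 36–38 mm behind the reported tool point. I saw this in three images and confirmed it by touching the lever stop and the top of the hub. My first lever press therefore stopped short, and I pressed further.
- **First knob approach:** The open fingers straddled the hub, so I rose, narrowed them and felt for the hub top instead. That first approach did not visibly move the knob.

In the last scene picture the other things on the table looked unmoved; I checked this by eye only.

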